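Free the air duster from its guard and give a puff

ROBOT

A 7-joint arm with a two-finger parallel gripper is mounted at the origin on the work surface. World frame = base frame: x ahead of the robot, y to its left, z up, the work surface at z = 0. Lengths are in m, angles in rad, forces in N, time in s.
With the tool pointing down it reaches from about 0.4 to 0.925 m from the base axis. Payload 4.1 kg.
Tool frame: the origin (TCP) lies at the very end of the fingers, on their centre line; the grasp point (between the pads) lies ctrl.grip_point_offset behind it (ctrl.grip_point_offset is the distance from the TCP to the grasp point, in m); x points along the fingers, z is the direction in which the jaws open and shut, and the axes are right-handed (so a half turn about x gives the same grasp; the last joint's range is limited). The gripper opens to 85 mm and grips with 20 to 120 N. Pads are 22 mm wide; open, the fingers measure 114 mm over their backs; the gripper's body (76 mm by 85 mm) begins 54 mm behind the grasp point. The pads swing forward as they close: fully open they stand 13 mm farther back than shut.
Start: joints at [1.246, 0.398, 0.045, 1.537, -0.019, 1.207, -0.051], TCP at [0.146, -0.634, 0.231] pointing down, gripper open.
Joint ranges: [-2.82, 2.82], [-0.49, 2.23], [-1.37, 1.46], [0, 2.46], [-1.36, 4.5], [0.23, 2], [-2.94, 2.94]. Speed limits (rad/s): [2.57, 2.57, 3.14, 3.14, 3.14, 3.14, 3.14].

INTERFACE

Orientations are given as [roll, pitch, yaw] about the fixed x, y, z axes, in that order (R = Rz(yaw) Ry(pitch) Rx(roll)).
In Python, from bench import ctrl gives the robot as it stands. The module is installed in compiled form; this text tells all that it offers.
- The arm moves only by the tool arm_command, never from a script. Its argument "deltas" is a list of rows, each a list of 4 numbers: the shift along the tool's x, y, z in mm, then the turn about the tool's x in degrees. A call has exactly 8 rows; each row shifts and turns the commanded pose from where the row before left it, along the tool's axes as they then stand; what a row does not reach is not made up. A row lasts 1/8 s, in which the tool goes at most 62.5 mm and 10.7 degrees, less where a joint would pass 70% of its speed; a pose out of reach is approached as far as the arm can. A call is refused whole if a number of a shift passes 62.5 or a number of a turn 10.7, either way. A call with a gripper value outside its range is refused whole. "claw" is the finger opening in mm, from 0 to 85.4, set as the call begins (left out, the last holds). The fingers move at their own pace and stop on an object; "squeeze" is the grip in N (left out, the last holds). Time passes only in rows, so rows that do not move let the fingers close, or fill a call up. It gives the time, the measured TCP pose, the force and the opening at its end, in the units of the state.
- ctrl.sense(): the state, without advancing time (a new reading comes with each control period).
- ctrl.camera(name): name is "scene" or "top" or "wrist"; returns (picture, depth): 384x512x3 uint8, red, green, blue; 384x512 float32, m along the optical axis (not along the pixel's ray), 0 where there is no reading.
- ctrl.camera_params(name): a dict with "intrinsics" (3x3 intrinsics, pixels), "R" (3x3) and "t" (3): a world point X has camera coordinates R X + t; the wrist camera has in their place "tool_from_camera" (4x4, takes a point from camera to tool coordinates, whose origin is the TCP and whose axes are the tool frame's). Camera axes: x right, y down, z forward; pixel columns grow to the right and rows downward; lengths in m; the calibration is good to about 2 mm. A picture is of the moment at which its call begins: read the wrist's pose just before it. camera_params takes no time and is no camera call.
- ctrl.finish_job(): hands the job in, once; it reports no verdict.
The state is a dict: "t": time; "q": joint angles; "joint_velocities": joint speeds; "effort": joint torques, N m; "eef_pos": TCP position; "orientation": TCP orientation; "wrist_force": force on the tool from outside, world axes, zero at the start; "torque": the same for the moment, N m; "finger_gap": finger opening in m.
Only numpy, scipy, OpenCV 4.12 (cv2) and the standard library are available. Lean on these libraries where they do the work, as an engineer would, in place of code of your own. Each camera call takes 0.05 s, during which the arm holds its last target.

TASK

Take the orange guard off the air-duster station: slide it along its T-track and out at the open end (the one with the low green end plate), lift it away, and leave it standing upright on its foot on the cork mat. Then give the stone fragment a puff of air: press the red cap of the duster canister fully down for a moment, gently, without ramming it against its stop, and let it spring back up. Leave the stone fragment, the books and the mug where they are.

Things in the scene. Friction and masses are not known exactly. Their poses are not given: they have to be found in the camera images.
- station: Fixed grey base plate 175 x 220 x 8 mm carrying the T-track and the canister. Origin: centre of its underside, on the table; z up. The aluminium T-track, 50 mm wide, lies along station y from -100 to +100 mm, its centre line at x = -45 mm, top at z = 90 mm. Slot: floor at z = 74 mm, 34 mm wide inside, 10 mm high, under 6 mm lips with a 16 mm gap.
- clamp_axis (a point): Point on the canister's upright axis at the top of its black clamp cup, 44 mm above the table. Blue canister, 58 mm across; flat red cap, 40 mm across, centred on this axis. How deep the canister sits is not reported: the unpressed cap's top is anywhere from 78 to 100 mm above this point. Only the guard covers it.
- cap (a joint): Red cap of the canister, pressed straight down: 0 = up, 0.012 = fully down (m). Sprung: about 4 N starts it moving, 12 N holds it fully down, and there it meets a hard stop; it returns by itself.
- stop_plate: Fixed red end plate, 50 x 8 x 112 mm tall, which closes one end of the T-track (either end). Origin: centre of its underside.
- open_plate: Fixed green end plate, 50 x 8 x 66 mm tall, lower than the slot's floor, at the other end of the T-track, which is open. Origin: centre of its underside.
- guard_mid (a point): Loose orange guard, about 0.35 kg, 126 mm tall, as station axes at the start. Point: on its post's axis, 63 mm above its underside. Its foot (30 x 60 along y x 7.5 mm) slides in the T-slot with 2 to 3 mm play, under a neck and a block 44 x 60 mm; it is clear of the track when this point is over 130 mm from the station's centre along station y. It stands alone on its foot.
- guard_grip (a point): Where to take the guard: on its 30 x 30 mm upright post, 42 mm above guard_mid and 21 mm below the post's top; take the flat faces that look along guard y. 21 mm lower is the top of the hood, a plate 4 mm thick and 70 mm wide in y that reaches from the post out to 125 mm on the +x side, over the cap.
- mat: Fixed cork mat, 170 x 170 x 4 mm, on the table. Origin: centre of its underside.
- books: Loose pile of three books, 150 x 110 x 56 mm; stays where it is. Origin: centre of its underside.
- stone: Loose grey stone fragment, about 60 x 110 x 75 mm, in front of the duster's nozzle; stays where it is. Origin: centre of its underside.
- mug: Loose blue mug, 80 mm in diameter, 90 mm tall; stays where it is. Origin: centre of its underside.
Not all that is in view belongs to the job. What is meant by the part that bears guard_mid is not purple, and is the smaller of those in its own colour.

How it is judged:
On the way, in this order (a step that is already met when the one before it is completed fails the run):
1. the guard slides out past the track's open end, at track height ((y of guard_mid in the frame of station above 0.128 m or y of guard_mid in the frame of station below -0.128 m) and z of guard_mid in the frame of station between 0.12 and 0.165 m), for 0.05 s.
2. the guard stands upright on the cork mat, let go (x of guard_mid in the frame of mat between -0.075 and 0.075 m and y of guard_mid in the frame of mat between -0.075 and 0.075 m and height (world z) of guard_mid between 0.06 and 0.072 m and angle between guard_mid's own z axis and vertical below 0.1 rad and contact force between the fingers and guard below 0.1 N), for 0.2 s.
3. the cap is pressed down, at least 10 of its 12 mm (value of joint cap above 0.01 m), for 0.1 s.
At the end, for the whole second after the job is handed in: The guard stands upright (within 0.1 rad) on its foot on the cork mat, its post's axis within 75 mm of the mat's centre along each of the mat's sides; the cap has come back up (within 2 mm); stone, books and mug are within 20 mm of where they started (x of guard_mid in the frame of mat between -0.075 and 0.075 m and y of guard_mid in the frame of mat between -0.075 and 0.075 m and height (world z) of guard_mid between 0.06 and 0.072 m and angle between guard_mid's own z axis and vertical below 0.1 rad and value of joint cap below 0.002 m and distance of each of stone, books, mug from where it was at the start of the episode below 0.02 m); the robot touches nothing.
It fails at once if the cap is rammed: more than 60 N on it (contact force between anything else and cap above 60 N).
It fails at once if the stone is moved by more than 20 mm (distance of stone from where it was at the start of the episode above 0.02 m).
It fails at once if the books are moved by more than 20 mm (distance of books from where it was at the start of the episode above 0.02 m).
It fails at once if the mug is moved by more than 20 mm (distance of mug from where it was at the start of the episode above 0.02 m).
It also fails if it takes over 64 s, if anything falls off the work surface, if the arm or the gripper's body presses on something with over 40 N, if the wrist force passes 120 N, or if a joint passes its speed limit or range.

## Working session

There is one attempt and no reset: what is moved stays moved. The work goes in short steps, Python scripts to look and compute and a tool call to move; the robot and the scene stay as the last step left them, time stands still between calls to the robot, and variables do not carry over. Pictures are saved under pics/ and viewed, and the job is handed in when it is done.

Besides the shell and the picture viewer there is one more tool, called after "Call:" as a command line: name --pt "numbers of a row" for each row, then --argument value for the rest. arm_command: Moves the arm, as the interface text tells. Its arguments: {"type":"object","properties":{"deltas":{"type":"array"},"claw":{"type":"number"},"squeeze":{"type":"number"}},"required":["deltas"]}

```bash
mkdir -p pics; cat > h.py <<'E'
import numpy as np,cv2
from bench import ctrl
def snap(n,f):
    s=ctrl.sense(); p,d=ctrl.camera(n); np.savez('pics/'+f,p=p,d=d,pos=s['eef_pos'],ori=s['orientation'])
    cv2.imwrite(f'pics/{f}.png',cv2.cvtColor(p,cv2.COLOR_RGB2BGR)); return p,d,s
E
python3 - <<'E'
from h import *
print(ctrl.sense(),ctrl.grip_point_offset)
for n in ['scene','top','wrist']:
    snap(n,n+'0'); print(n,ctrl.camera_params(n))
E
```

```text
{'t': 0.0, 'q': array([ 1.24598159,  0.39920013,  0.04503796,  1.53785921, -0.0187051 ,
        1.20691904, -0.05071208]), 'joint_velocities': array([-0.00096324, -0.00040694, -0.00075136,  0.00040104,  0.00010111,
       -0.00043641,  0.00017579]), 'effort': array([-2.45223437e-04, -4.75125432e+01,  1.36477467e+00, -2.54218805e+01,
        1.17643111e-02,  9.45936452e-03,  9.71394229e-06]), 'eef_pos': array([ 0.14541446, -0.63287787,  0.23026755]), 'orientation': array([-3.07393727,  1.56883219,  1.86436122]), 'wrist_force': array([ 0.4268434 , -0.88146579,  0.75644944]), 'torque': array([0.02079432, 0.01444122, 0.05094096]), 'finger_gap': 0.08533554956529776} 0.0187
scene {'intrinsics': array([[394.25185807,   0.        , 256.44452625],
       [  0.        , 394.25185807, 189.4612144 ],
       [  0.        ,   0.        ,   1.        ]]), 'R': array([[-0.81084188,  0.58524641,  0.00469873],
       [ 0.43824382,  0.61245616, -0.65790562],
       [-0.38791467, -0.53139824, -0.75308573]]), 't': array([ 0.41715465, -0.14147414,  1.28187316])}
top {'intrinsics': array([[363.79361412,   
[... 205 characters left out ...]
9.78096591e-01,  2.68351839e-02, -2.06414466e-01],
       [ 2.06333100e-01, -5.79662653e-03, -9.78464640e-01]]), 't': array([0.02108555, 0.51752685, 0.80474906])}
wrist {'intrinsics': array([[286.59773344,   0.        , 255.12423949],
       [  0.        , 286.59773344, 187.65086899],
       [  0.        ,   0.        ,   1.        ]]), 'tool_from_camera': array([[-4.93218901e-04, -2.93450254e-01,  9.55974218e-01,
        -1.42128985e-01],
       [-8.66897370e-06, -9.55974333e-01, -2.93450294e-01,
         7.56382160e-02],
       [ 9.99999878e-01, -1.53022547e-04,  4.68960697e-04,
         4.43730876e-04],
       [ 0.00000000e+00,  0.00000000e+00,  0.00000000e+00,
         1.00000000e+00]])}
```

View pics/scene0.png

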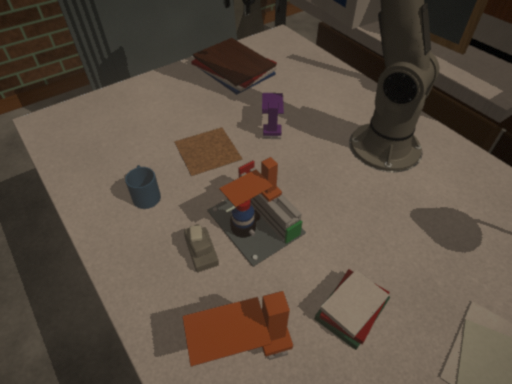

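View pics/top0.png

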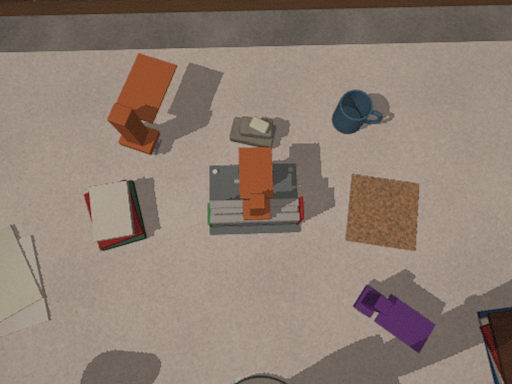

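View pics/wrist0.png

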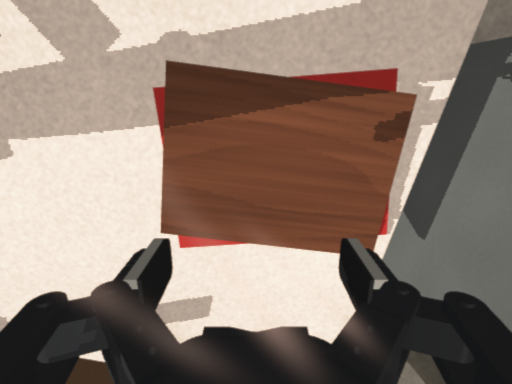

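```bash
cat >> h.py <<'E'
from scipy.spatial.transform import Rotation as Rn
def cloud(n,f):
    a=np.load(f'pics/{f}.npz'); p,d=a['p'],a['d']; c=ctrl.camera_params(n); K=c['intrinsics']
    v,u=np.mgrid[:384,:512]
    X=np.stack([(u-K[0,2])/K[0,0]*d,(v-K[1,2])/K[1,1]*d,d],-1)
    if n=='wrist':
        T=c['tool_from_camera']; X=X@T[:3,:3].T+T[:3,3]; R=Rn.from_euler('xyz',a['ori']).as_matrix(); X=X@R.T+a['pos']
    else: X=(X-c['t'])@c['R']
    return p,X,d
def rect(P): 
    (c,s,a)=cv2.minAreaRect((P[:,:2]*1000).astype(np.float32)); return np.round(c,1),np.round(s,1),round(a,2)
E
python3 - <<'E'
from h import *
p,X,d=cloud('top','top0')
hsv=cv2.cvtColor(p,cv2.COLOR_RGB2HSV)
im=cv2.cvtColor(p,cv2.COLOR_RGB2BGR)
cv2.imwrite('pics/crop1.png',cv2.resize(im[90:260,190:440],None,fx=3,fy=3,interpolation=cv2.INTER_CUBIC))
z=X[...,2]
print('hit',(d>0).mean(), np.median(z[300:340,100:300]))
def reg(u0,u1,v0,v1,z0,z1,name):
    m=np.zeros(z.shape,bool); m[v0:v1,u0:u1]=1; m&=(z>z0)&(z<z1)&(d>0); P=X[m]
    print(name,m.sum(),P.mean(0).round(4) if len(P) else '',np.percentile(P[:,2],[5,50,95]).round(4),rect(P))
reg(235,280,140,230,.12,.175,'hood')
reg(235,280,180,230,.18,.23,'posttop')
reg(200,310,155,240,.003,.016,'base')
reg(200,310,190,228,.083,.097,'track')
reg(296,310,190,228,.098,.12,'stop')
reg(203,215,190,228,.055,.075,'open')
m=cv2.inRange(hsv,(5,90,60),(20,200,190))>0
m[:, :340]=0;m[:160]=0;m[260:]=0
print('mat',m.sum(),X[m].mean(0),rect(X[m]))
reg(225,280,110,150,.02,.1,'stone')
reg(325,385,85,140,.03,.1,'mug')
reg(340,440,280,355,.01,.3,'purple')
reg(80,150,170,255,.02,.1,'booksL')
reg(100,180,50,160,.01,.5,'bigorange')
reg(470,512,300,384,.01,.5,'booksR')
E
```

```text
hit 0.9962514241536459 0.00035969951505559203
hood 1682 [ 5.439e-01 -2.000e-04  1.577e-01] [0.1557 0.1581 0.1604] (array([ 5.31e+02, -3.00e-01]), array([ 70.1, 140.3]), 89.86)
posttop 261 [ 0.4746 -0.0008  0.199 ] [0.1888 0.1997 0.2018] (array([476.1,  -1. ]), array([29.5, 30.4]), 88.35)
base 2690 [0.5299 0.0078 0.0081] [0.0047 0.0081 0.0111] (array([523.5,  -1.2]), array([276.8, 211.5]), 89.08)
track 1061 [0.4742 0.0047 0.09  ] [0.0872 0.0901 0.0925] (array([476.1,   0.7]), array([ 50.8, 207. ]), 0.09)
stop 101 [ 0.4756 -0.099   0.1104] [0.1023 0.1111 0.1139] (array([476.2, -99.6]), array([49.1,  8.1]), 0.14)
open 89 [0.4733 0.1056 0.0679] [0.0571 0.0673 0.0744] (array([475. , 103.1]), array([17.3, 48.5]), 89.66)
mat 4558 [ 0.47587825 -0.31430429  0.00835303] (array([ 466.1, -197.9]), array([206.5, 443. ]), 5.86)
stone 1103 [6.819e-01 5.000e-04 4.840e-02] [0.0258 0.0538 0.0752] (array([688.3,   2.1]), array([110.3,  60.6]), 74.63)
mug 978 [ 0.7232 -0.2515  0.0653] [0.034  0.0677 0.0902] (array([ 715. , -254.1]), array([103.8,  80.6]), 40.61)
purple 2436 [ 0.2385 -0.2901  0.0813] [0.0322 0.0838 0.1258] (array([ 238.1, -293.4]), array([148.5,  70.3]), 52.86)
booksL 3022 [0.4835 0.3322 0.0502] [0.0229 0.0557 0.0586] (array([486.5, 340.8]), array([149.8, 116.2]), 14.96)
bigorange 3946 [0.7306 0.2571 0.1146] [0.0453 0.1187 0.1779] (array([743.9, 258.7]), array([100.3, 208.9]), 70.06)
booksR 1876 [ 0.1753 -0.5293  0.0393] [0.0125 0.0459 0.0496] (array([ 174. , -526.9]), array([ 74. , 172.2]), 71.14)
```

View pics/crop1.png

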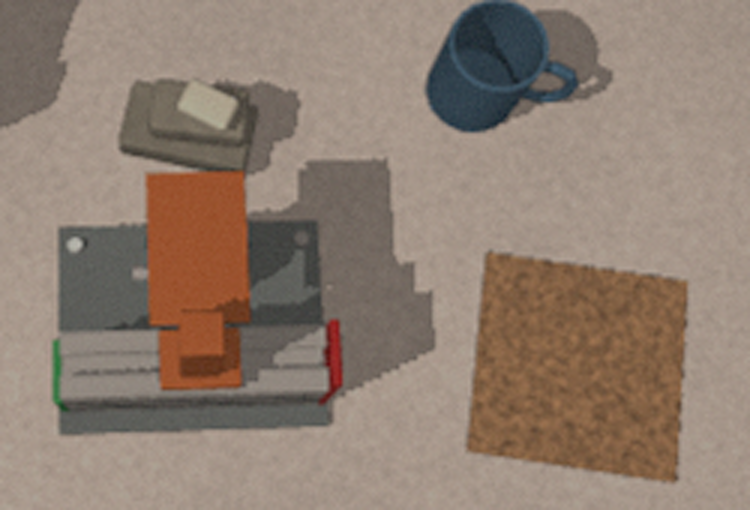

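The guard-like objects in the top view are a big orange one at (140,105), a purple one at (395,315), and a small orange one on the station at (256,185). The last fits: it's the smaller of the orange ones and it sits on the T-track. The enlarged crop confirms this. Green open end is at world +y, so the guard slides towards +y.

```bash
cat >> h.py <<'E'
def plan(target,yawz=None):
    s=ctrl.sense(); R=Rn.from_euler('xyz',s['orientation']).as_matrix()
    print('t',s['t'],'pos',np.round(s['eef_pos'],4),'gap',round(s['finger_gap'],4),'F',np.round(s['wrist_force'],2)); print('R',np.round(R,3).tolist())
    if target is not None: print('delta tool mm',np.round(R.T@(np.array(target)-s['eef_pos'])*1000,1))
    h=np.degrees(np.arctan2(R[1,2],R[0,2])); print('z heading deg',round(h,2))
E
python3 - <<'E'
from h import *
plan([.476,-.001,.25])
p,X,d=cloud('top','top0')
m=(d>0)&(abs(X[...,2]-.004)<.012); hsv=cv2.cvtColor(p,cv2.COLOR_RGB2HSV)
m=cv2.inRange(hsv,(5,90,60),(20,200,190)).astype(np.uint8); m[:,:340]=0;m[:,425:]=0;m[:165]=0;m[255:]=0
m=cv2.morphologyEx(m,cv2.MORPH_OPEN,np.ones((5,5)))
print(m.sum()/255,X[m>0].mean(0),rect(X[m>0]))
E
```

```text
t 0.15 pos [ 0.1455 -0.633   0.2305] gap 0.0852 F [-0.7   0.5  -0.33]
R [[-0.0, 0.975, 0.224], [0.001, 0.224, -0.975], [-1.0, -0.0, -0.002]]
delta tool mm [ -18.8  463.7 -542. ]
z heading deg -77.06
4547.0 [ 0.47581299 -0.31427832  0.00836477] (array([ 465.6, -197.9]), array([203., 444.]), 6.2)
```

Call:
arm_command --pt "-6 0 0 3.2" --pt "-6 0 0 3.2" --pt "-6 0 0 3.2" --pt "-4 0 0 3.3" --pt "0 20 -40 0" --pt "0 20 -40 0" --pt "0 20 -40 0" --pt "0 20 -40 0" --claw 85

```text
t: 1.15
eef_pos: [0.226, -0.4719, 0.253]
orientation: [-2.878, 1.57, 1.835]
wrist_force: [1.2, 0.9, -0.1]
finger_gap: 0.0851
```

Call:
arm_command --pt "0 20 -40 0" --pt "0 20 -40 0" --pt "0 20 -40 0" --pt "0 20 -40 0" --pt "0 20 -40 0" --pt "0 20 -40 0" --pt "0 20 -40 0" --pt "0 20 -40 0"

```text
t: 2.15
eef_pos: [0.3855, -0.152, 0.2533]
orientation: [0.394, 1.57, -1.177]
wrist_force: [1.1, -0.4, -0.3]
finger_gap: 0.085
```

```bash
python3 - <<'E'
from h import *
plan([.476,-.001,.25])
E
```

```text
t 2.15 pos [ 0.3855 -0.152   0.2533] gap 0.085 F [ 1.07 -0.4  -0.28]
R [[0.0, 1.0, 0.001], [-0.0, 0.001, -1.0], [-1.0, 0.0, 0.0]]
delta tool mm [   3.2   90.6 -150.9]
z heading deg -89.96
```

Call:
arm_command --pt "0 15 -25 0" --pt "0 15 -25 0" --pt "0 15 -25 0" --pt "0 15 -25 0" --pt "0 15 -25 0" --pt "0 15.5 -26 0" --pt "0 0 0 0" --pt "0 0 0 0"

```text
t: 3.15
eef_pos: [0.4751, -0.003, 0.2529]
orientation: [-0.934, 1.57, -2.504]
wrist_force: [0.6, 0.1, 0.6]
finger_gap: 0.0849
```

```bash
python3 - <<'E'
from h import *
plan([.476,-.001,.163])
snap('wrist','w1'); p,X,d=cloud('wrist','w1'); z=X[...,2]
hsv=cv2.cvtColor(p,cv2.COLOR_RGB2HSV); o=cv2.inRange(hsv,(3,120,60),(16,255,255))>0
for n,a,b in [('post',.19,.21),('hood',.15,.165)]:
    m=o&(z>a)&(z<b)&(d>0); P=X[m]; print(n,m.sum(),P[:,2].mean().round(4),rect(P), P.min(0).round(3),P.max(0).round(3))
m=(z>.083)&(z<.096)&(abs(X[...,0]-.476)<.06); print('track',rect(X[m]))
E
```

```text
t 3.15 pos [ 0.4751 -0.003   0.2529] gap 0.0849 F [0.6  0.09 0.56]
R [[-0.001, 1.0, 0.0], [-0.001, 0.0, -1.0], [-1.0, -0.001, 0.001]]
delta tool mm [89.9  1.  -2.1]
z heading deg -89.99
post 1627 0.199 (array([477.6,  -3.2]), array([29.1, 29.8]), 89.35) [ 0.463 -0.018  0.19 ] [0.492 0.011 0.201]
hood 12634 0.1575 (array([546. ,  -3.2]), array([111.6,  70. ]), 0.35) [ 0.49  -0.038  0.155] [0.602 0.032 0.165]
track (array([477.1,  -2.1]), array([ 50.6, 206.5]), 0.31)
```

View pics/w1.png

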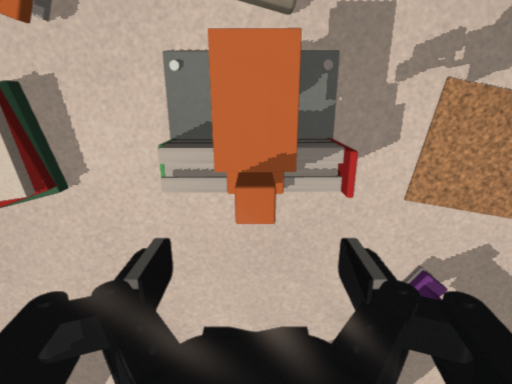

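Call:
arm_command --pt "20 0 0 0" --pt "20 0.5 -0.5 0" --pt "16 0 0 0" --pt "14 0 0 0" --pt "10 0 0 0" --pt "6 0 0 0" --pt "4 0 0 0" --pt "0 0 0 0"

```text
t: 4.2
eef_pos: [0.4762, -0.0017, 0.1633]
orientation: [0.031, 1.571, -1.539]
wrist_force: [0.2, 0.2, 0.3]
finger_gap: 0.0848
```

Call:
arm_command --pt "0 0 0 0" --pt "0 0 0 0" --pt "0 0 0 0" --pt "0 0 0 0" --pt "0 0 0 0" --pt "0 0 0 0" --pt "0 0 0 0" --pt "0 0 0 0" --claw 0 --squeeze 60

```text
t: 5.2
eef_pos: [0.4763, -0.002, 0.1636]
orientation: [0.756, 1.57, -0.815]
wrist_force: [-1.0, -1.5, 4.5]
finger_gap: 0.0296
```

```bash
python3 - <<'E'
from h import *
plan([.476,-.001,.163])
E
```

```text
t 5.2 pos [ 0.4763 -0.002   0.1636] gap 0.0296 F [-0.98 -1.45  4.47]
R [[0.0, 1.0, 0.001], [-0.0, 0.001, -1.0], [-1.0, 0.0, 0.0]]
delta tool mm [ 0.6 -0.3 -1. ]
z heading deg -89.96
```

Call:
arm_command --pt "-1 0 0 0" --pt "0 0 0 0" --pt "0 0 -6 0" --pt "0 0 -8 0" --pt "0 0 -8 0" --pt "0 0 -8 0" --pt "0 0 -8 0" --pt "0 0 0 0"

```text
t: 6.2
eef_pos: [0.4761, 0.0372, 0.1644]
orientation: [2.321, 1.57, 0.752]
wrist_force: [-0.3, 0.5, -3.4]
finger_gap: 0.0292
```

Call:
arm_command --pt "0 0 -8 0" --pt "0 0 -8 0" --pt "0 0 -8 0" --pt "0 0 -8 0" --pt "0 0 -8 0" --pt "0 0 -8 0" --pt "0 0 -8 0" --pt "0 0 0 0"

```text
t: 7.2
eef_pos: [0.476, 0.0931, 0.1643]
orientation: [2.547, 1.57, 0.978]
wrist_force: [0.3, -0.1, -3.9]
finger_gap: 0.0294
```

Call:
arm_command --pt "0 0 -8 0" --pt "0 0 -8 0" --pt "0 0 -8 0" --pt "0 0 -8 0" --pt "0 0 -8 0" --pt "0 0 -8 0" --pt "0 0 -6 0" --pt "0 0 0 0"

```text
t: 8.2
eef_pos: [0.4759, 0.1468, 0.1643]
orientation: [2.884, 1.571, 1.315]
wrist_force: [-0.7, 0.3, -4.9]
finger_gap: 0.029
```

```bash
python3 - <<'E'
from h import *
plan([.476,.155,.163])
snap('scene','s2');snap('top','t2')
p,X,d=cloud('top','t2'); z=X[...,2]
hsv=cv2.cvtColor(p,cv2.COLOR_RGB2HSV)
def cast(uv,h,n='top'):
    c=ctrl.camera_params(n);K=c['intrinsics'];R=c['R'];r=np.linalg.solve(K,[*uv,1])@R;C=-c['t']@R
    return C+r*(h-C[2])/r[2]
m=cv2.inRange(hsv,(5,90,60),(20,200,190)); m[:,:340]=0;m[:,425:]=0;m[:165]=0;m[255:]=0
m=cv2.morphologyEx(m,cv2.MORPH_OPEN,np.ones((3,3)))
cs,_=cv2.findContours(m,0,1); c=max(cs,key=cv2.contourArea)[:,0]
W=np.array([cast(q,.004) for q in c]); print('mat',rect(W))
r=(hsv[...,0]<4)|(hsv[...,0]>174); m=r&(hsv[...,1]>120)&(hsv[...,2]>60)
m[:150]=0;m[:,:200]=0;m[240:]=0;m[:,295:]=0
P=X[m&(d>0)]; print('red',m.sum(),np.argwhere(m).mean(0) if m.any() else '', P.mean(0).round(4),np.median(P[:,2]),rect(P))
E
python3 - <<'E'
import cv2
a=cv2.imread('pics/t2.png');b=cv2.imread('pics/s2.png')
cv2.imwrite('pics/c2.png',cv2.vconcat([cv2.resize(a[130:250,170:330],None,fx=2.4,fy=2.4,interpolation=2),cv2.resize(b[140:260,190:350],None,fx=2.4,fy=2.4,interpolation=2)]))
E
```

```text
t 8.2 pos [0.4759 0.1468 0.1643] gap 0.029 F [-0.75  0.34 -4.93]
R [[0.0, 1.0, 0.002], [0.0, 0.002, -1.0], [-1.0, 0.0, -0.0]]
delta tool mm [ 1.3  0.1 -8.2]
z heading deg -89.9
mat (array([ 478.4, -316.1]), array([168.2, 168.5]), 79.88)
red 255 [170.54509804 252.96862745] [0.5582 0.0035 0.1218] 0.12276626511344393 (array([559.9,   3.1]), array([35.6, 37.1]), 88.49)
```

View pics/c2.png

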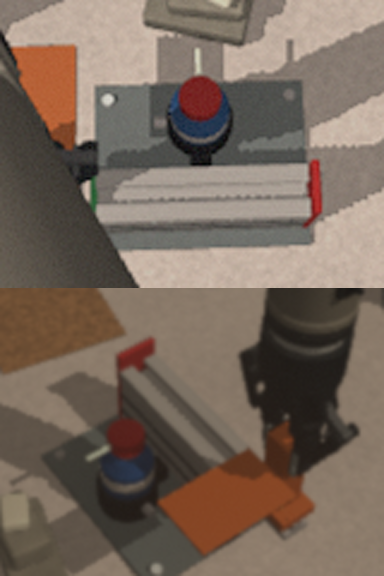

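Call:
arm_command --pt "0 0 -7 0" --pt "0 0 -7 0" --pt "-8 0 0 0" --pt "-16 0 0 0" --pt "-16 0 0 0" --pt "-16 0 0 0" --pt "-16 0 0 0" --pt "-8 0 0 0"

```text
t: 9.3
eef_pos: [0.4765, 0.1604, 0.2458]
orientation: [1.718, 1.569, 0.148]
wrist_force: [0.9, -0.0, -4.9]
finger_gap: 0.0295
```

Call:
arm_command --pt "0 0 20 0" --pt "0 0 30 0" --pt "0 0 30 0" --pt "0 0 30 0" --pt "0 0 30 0" --pt "0 0 30 0" --pt "0 0 30 0" --pt "0 0 30 0"

```text
t: 10.3
eef_pos: [0.4758, -0.0707, 0.2443]
orientation: [-1.469, 1.57, -3.039]
wrist_force: [0.0, 1.0, -3.6]
finger_gap: 0.0294
```

Call:
arm_command --pt "0 0 30 0" --pt "0 0 30 0" --pt "0 0 30 0" --pt "0 0 30 0" --pt "0 0 30 0" --pt "0 0 30 0" --pt "0 2 30 0" --pt "0 0 20 0"

```text
t: 11.3
eef_pos: [0.4779, -0.3013, 0.244]
orientation: [-1.789, 1.57, 2.923]
wrist_force: [-0.6, -0.3, -3.2]
finger_gap: 0.0297
```

```bash
python3 - <<'E'
from h import *
plan([.478,-.316,.097])
snap('scene','s3');snap('wrist','w3')
E
```

```text
t 11.3 pos [ 0.4779 -0.3013  0.244 ] gap 0.0297 F [-0.64 -0.31 -3.21]
R [[-0.001, 1.0, -0.001], [0.0, -0.001, -1.0], [-1.0, -0.001, -0.0]]
delta tool mm [147.    0.2  14.7]
z heading deg -90.03
```

View pics/s3.png

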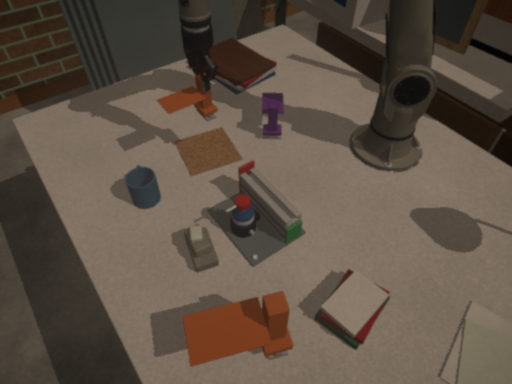

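The guard hangs upright in the gripper at about (200,95) and the mat is at (208,150). I'll lower it now.

Call:
arm_command --pt "10 0 7 0" --pt "20 0 8 0" --pt "25 0 0 0" --pt "25 0 0 0" --pt "25 0 0 0" --pt "22 0 0 0" --pt "14 0 0 0" --pt "5 0 0 0"

```text
t: 12.4
eef_pos: [0.4781, -0.3139, 0.0974]
orientation: [-2.309, 1.569, 2.405]
wrist_force: [-1.1, 0.1, -3.9]
finger_gap: 0.0296
```

Call:
arm_command --pt "0 0 0 0" --pt "1 0 0 0" --pt "0.5 0 0 0" --pt "0 0 0 0" --pt "0 0 0 0" --pt "0 0 0 0" --pt "0 0 0 0" --pt "0 0 0 0"

```text
t: 13.4
eef_pos: [0.4783, -0.3148, 0.0968]
orientation: [-0.109, 1.571, -1.679]
wrist_force: [0.8, -0.2, -3.6]
finger_gap: 0.0293
```

Call:
arm_command --pt "0.5 0 0 0" --pt "0 0 0 0" --pt "0.5 0 0 0" --pt "0 0 0 0" --pt "0.5 0 0 0" --pt "0 0 0 0" --pt "0 0 0 0" --pt "0 0 0 0"

```text
t: 14.4
eef_pos: [0.4783, -0.3148, 0.0953]
orientation: [0.147, 1.571, -1.423]
wrist_force: [1.1, -0.2, -4.2]
finger_gap: 0.0293
```

Call:
arm_command --pt "0.5 0 0 0" --pt "0 0 0 0" --pt "0.5 0 0 0" --pt "0 0 0 0" --pt "0.5 0 0 0" --pt "0 0 0 0" --pt "0 0 0 0" --pt "0 0 0 0"

```text
t: 15.4
eef_pos: [0.4783, -0.3148, 0.0938]
orientation: [0.226, 1.571, -1.344]
wrist_force: [-0.5, -0.1, -3.4]
finger_gap: 0.0297
```

Call:
arm_command --pt "0.5 0 0 0" --pt "0 0 0 0" --pt "0.5 0 0 0" --pt "0 0 0 0" --pt "0 0 0 0" --pt "0 0 0 0" --pt "0 0 0 0" --pt "0 0 0 0"

```text
t: 16.4
eef_pos: [0.4785, -0.315, 0.0935]
orientation: [0.692, 1.57, -0.879]
wrist_force: [-2.2, 0.9, 5.1]
finger_gap: 0.0296
```

Contact: the force changed from -3.4 to +5.1 N. I'll open the gripper and retreat upward.

Call:
arm_command --pt "-0.5 0 0 0" --pt "0 0 0 0" --pt "0 0 0 0" --pt "0 0 0 0" --pt "0 0 0 0" --pt "0 0 0 0" --pt "0 0 0 0" --pt "0 0 0 0" --claw 85

```text
t: 17.4
eef_pos: [0.4783, -0.3148, 0.0933]
orientation: [0.185, 1.571, -1.385]
wrist_force: [0.2, 0.6, 0.1]
finger_gap: 0.085
```

Call:
arm_command --pt "-5 0 0 0" --pt "-10 0 0 0" --pt "-15 0 0 0" --pt "-20 0 0 0" --pt "-25 0 0 0" --pt "-25 0 0 0" --pt "-25 0 0 0" --pt "-20 0 0 0"

```text
t: 18.4
eef_pos: [0.4788, -0.3149, 0.2408]
orientation: [0.966, 1.568, -0.604]
wrist_force: [-0.1, -0.1, 0.3]
finger_gap: 0.0852
```

Call:
arm_command --pt "-3 0 -10 0" --pt "0 0 -30 0" --pt "0 0 -30 0" --pt "0 0 -30 0" --pt "0 0 -30 0" --pt "0 0 -30 0" --pt "0 0 -20 0" --pt "0 0 0 0" --claw 0 --squeeze 40

```text
t: 19.4
eef_pos: [0.4781, -0.1331, 0.2413]
orientation: [-0.775, 1.571, -2.342]
wrist_force: [-0.2, -0.3, 0.1]
finger_gap: 0.0
```

```bash
python3 - <<'E'
from h import *
plan(None)
snap('top','t4');snap('wrist','w4');snap('scene','s4')
p,X,d=cloud('top','t4'); z=X[...,2]
hsv=cv2.cvtColor(p,cv2.COLOR_RGB2HSV)
o=(cv2.inRange(hsv,(3,120,50),(16,255,255))>0)&(d>0)&(np.arange(512)[None]>330)
P=X[o&(z>.12)&(z<.14)];print('posttop',len(P),P[:,2].mean(),rect(P))
P=X[o&(z>.075)&(z<.1)];print('hood',len(P),np.median(P[:,2]),rect(P))
for n,f in [('top','t4'),('wrist','w4'),('scene','s4')]:
    p,X,d=cloud(n,f); hsv=cv2.cvtColor(p,cv2.COLOR_RGB2HSV); z=X[...,2]
    m=((hsv[...,0]<5)|(hsv[...,0]>174))&(hsv[...,1]>110)&(hsv[...,2]>40)&(abs(X[...,0]-.56)<.05)&(abs(X[...,1])<.05)&(z>.1)&(z<.16)
    P=X[m]
    if len(P)>20:
        h=np.percentile(P[:,2],80); T=P[abs(P[:,2]-h)<.006]; print(n,len(P),np.percentile(P[:,2],[5,50,80,95]).round(4),rect(T),cv2.minEnclosingCircle((T[:,:2]*1000).astype(np.float32)))
E
```

```text
t 19.4 pos [ 0.4781 -0.1331  0.2413] gap 0.0 F [-0.21 -0.32  0.15]
R [[-0.0, 1.0, 0.004], [-0.0, 0.004, -1.0], [-1.0, -0.0, 0.0]]
z heading deg -89.77
posttop 0 nan (array([0., 0.]), array([0., 0.]), 0.0)
hood 0 nan (array([0., 0.]), array([0., 0.]), 0.0)
top 251 [0.1143 0.1229 0.124  0.1255] (array([559.4,   3.3]), array([35.3, 37. ]), 88.55) ((559.5689086914062, 3.9097156524658203), 19.403879165649414)
wrist 1986 [0.1121 0.1221 0.1228 0.1234] (array([561.6,   1. ]), array([39.2, 38.6]), 80.88) ((562.0831298828125, 1.0186492204666138), 20.040727615356445)
scene 208 [0.1091 0.1221 0.1235 0.1246] (array([561.2,   3.4]), array([38.2, 37.2]), 77.81) ((562.0477905273438, 2.915109395980835), 20.57675552368164)<stdin>:7: RuntimeWarning: Mean of empty slice.
  ret = ret.dtype.type(ret / rcount)
  return _methods._mean(a, axis=axis, dtype=dtype,
```

View pics/t4.png

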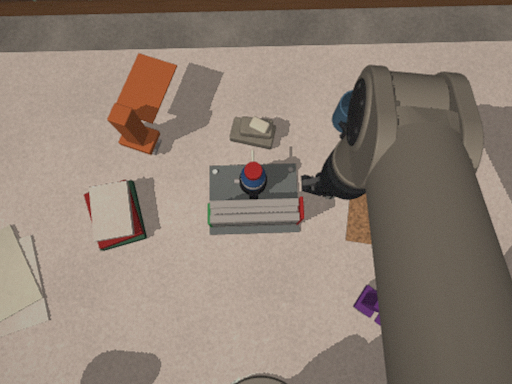

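View pics/s4.png

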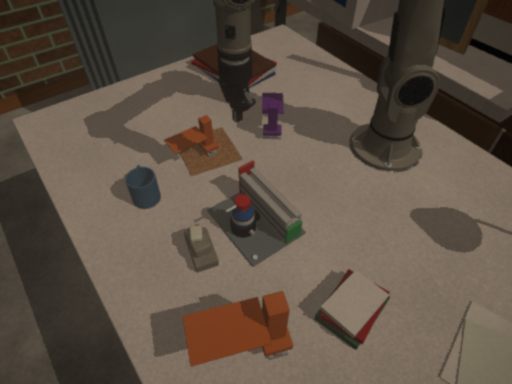

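Call:
arm_command --pt "0 10 -16 0" --pt "0 15 -25 0" --pt "0 15 -25 0" --pt "0 15 -25 0" --pt "0 15 -25 0" --pt "0 13 -20 0" --pt "20 0 0 0" --pt "20 0 0 0"

```text
t: 20.55
eef_pos: [0.5617, -0.0001, 0.2006]
orientation: [0.397, 1.57, -1.175]
wrist_force: [-0.2, -0.3, -0.5]
finger_gap: 0.0
```

Call:
arm_command --pt "20 0 0 0" --pt "16 0 0 0" --pt "12 0 0 0" --pt "8 0 0 0" --pt "6 0 0 0" --pt "4 0 0 0" --pt "0 0 0 0" --pt "0 0 0 0"

```text
t: 21.55
eef_pos: [0.5614, 0.0013, 0.1357]
orientation: [1.416, 1.57, -0.154]
wrist_force: [0.2, 0.2, 0.2]
finger_gap: -0.0001
```

```bash
python3 - <<'E'
from h import *
plan([.561,.0025,.124])
snap('wrist','w5');snap('top','t5')
p,X,d=cloud('top','t5'); z=X[...,2]
hsv=cv2.cvtColor(p,cv2.COLOR_RGB2HSV)
o=(cv2.inRange(hsv,(3,120,50),(16,255,255))>0)&(d>0)&(np.arange(512)[None]>330)
for a,b in [(.12,.14),(.075,.1)]:
  P=X[o&(z>a)&(z<b)];print(len(P),np.median(P[:,2]) if len(P) else '',rect(P))
E
```

```text
t 21.55 pos [0.5614 0.0013 0.1357] gap -0.0001 F [0.21 0.15 0.21]
R [[0.001, 1.0, 0.001], [-0.0, 0.001, -1.0], [-1.0, 0.001, 0.0]]
delta tool mm [11.7 -0.4 -1.2]
z heading deg -89.96
222 0.1294716614340216 (array([ 478.4, -312.5]), array([30.4, 29.9]), 0.39)
1411 0.08779980704374776 (array([ 532.7, -312.9]), array([ 70.1, 139. ]), 89.86)
```

View pics/w5.png

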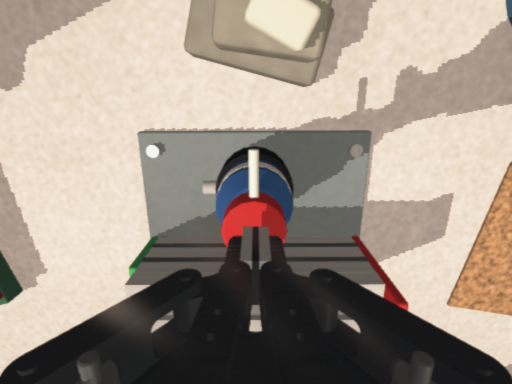

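The guard is upright on the mat: post top at z≈0.130, about 4 mm from the mat's centre. The fingertips are over the red cap at about (254,215). I'll press in small steps.

Call:
arm_command --pt "3 0 -1 0" --pt "3 0 0 0" --pt "2 0 0 0" --pt "1 0 0 0" --pt "1 0 0 0" --pt "1 0 0 0" --pt "0 0 0 0" --pt "0 0 0 0"

```text
t: 22.65
eef_pos: [0.5611, 0.0023, 0.1243]
orientation: [0.395, 1.571, -1.175]
wrist_force: [-0.4, -0.1, 0.2]
finger_gap: -0.0001
```

Call:
arm_command --pt "1 0 0 0" --pt "1 0 0 0" --pt "1 0 0 0" --pt "1 0 0 0" --pt "0 0 0 0" --pt "0 0 0 0" --pt "0 0 0 0" --pt "0 0 0 0"

```text
t: 23.65
eef_pos: [0.5612, 0.0023, 0.1206]
orientation: [0.777, 1.57, -0.793]
wrist_force: [-2.0, -0.1, 6.1]
finger_gap: -0.0004
```

Call:
arm_command --pt "1 0 0 0" --pt "1 0 0 0" --pt "1 0 0 0" --pt "1 0 0 0" --pt "1 0 0 0" --pt "1 0 0 0" --pt "0 0 0 0" --pt "0 0 0 0"

```text
t: 24.65
eef_pos: [0.5612, 0.0023, 0.1152]
orientation: [0.463, 1.57, -1.108]
wrist_force: [-2.9, 0.3, 7.7]
finger_gap: -0.0003
```

Call:
arm_command --pt "0.5 0 0 0" --pt "0 0 0 0" --pt "0.5 0 0 0" --pt "0 0 0 0" --pt "0 0 0 0" --pt "0 0 0 0" --pt "0 0 0 0" --pt "0 0 0 0"

```text
t: 25.65
eef_pos: [0.5612, 0.0023, 0.1143]
orientation: [0.494, 1.57, -1.076]
wrist_force: [-3.0, -0.1, 9.4]
finger_gap: 0.0004
```

Call:
arm_command --pt "0.5 0 0 0" --pt "0 0 0 0" --pt "0.5 0 0 0" --pt "0 0 0 0" --pt "0.5 0 0 0" --pt "0 0 0 0" --pt "0 0 0 0" --pt "0 0 0 0"

```text
t: 26.65
eef_pos: [0.5612, 0.0023, 0.1129]
orientation: [0.387, 1.57, -1.183]
wrist_force: [-3.6, 0.3, 9.8]
finger_gap: -0.0001
```

Call:
arm_command --pt "0.5 0 0 0" --pt "0 0 0 0" --pt "0.5 0 0 0" --pt "0 0 0 0" --pt "0 0 0 0" --pt "0 0 0 0" --pt "0 0 0 0" --pt "0 0 0 0"

```text
t: 27.65
eef_pos: [0.5613, 0.0022, 0.112]
orientation: [0.363, 1.57, -1.207]
wrist_force: [-4.6, -0.5, 11.5]
finger_gap: -0.0
```

Call:
arm_command --pt "0.5 0 0 0" --pt "0 0 0 0" --pt "0 0 0 0" --pt "0 0 0 0" --pt "0 0 0 0" --pt "0 0 0 0" --pt "0 0 0 0" --pt "0 0 0 0"

```text
t: 28.65
eef_pos: [0.5613, 0.0023, 0.1116]
orientation: [0.42, 1.57, -1.15]
wrist_force: [-4.0, -0.3, 12.1]
finger_gap: 0.0001
```

Call:
arm_command --pt "0.5 0 0 0" --pt "0 0 0 0" --pt "0 0 0 0" --pt "0 0 0 0" --pt "0 0 0 0" --pt "0 0 0 0" --pt "0 0 0 0" --pt "0 0 0 0"

```text
t: 29.65
eef_pos: [0.5612, 0.0023, 0.1111]
orientation: [0.374, 1.57, -1.196]
wrist_force: [-5.1, -0.9, 11.1]
finger_gap: -0.0003
```

Call:
arm_command --pt "0.5 0 0 0" --pt "0 0 0 0" --pt "0 0 0 0" --pt "0 0 0 0" --pt "0 0 0 0" --pt "0 0 0 0" --pt "0 0 0 0" --pt "0 0 0 0"

```text
t: 30.65
eef_pos: [0.5613, 0.0023, 0.111]
orientation: [0.397, 1.57, -1.173]
wrist_force: [-4.4, -0.5, 12.6]
finger_gap: -0.0001
```

Call:
arm_command --pt "0.5 0 0 0" --pt "0 0 0 0" --pt "0 0 0 0" --pt "0 0 0 0" --pt "0 0 0 0" --pt "0 0 0 0" --pt "0 0 0 0" --pt "0 0 0 0"

```text
t: 31.65
eef_pos: [0.5613, 0.0023, 0.1109]
orientation: [0.282, 1.57, -1.288]
wrist_force: [-5.5, -1.8, 16.2]
finger_gap: -0.0001
```

The tool has stalled at 0.111 and the force has risen to 16 N, so the cap is on its stop, about 12 mm down. I'll release it now.

Call:
arm_command --pt "-2 0 0 0" --pt "-4 0 0 0" --pt "-6 0 0 0" --pt "-10 0 0 0" --pt "-20 0 0 0" --pt "-25 0 0 0" --pt "-25 0 0 0" --pt "-20 0 0 0"

```text
t: 32.65
eef_pos: [0.5612, 0.0023, 0.2216]
orientation: [1.664, 1.57, 0.094]
wrist_force: [0.2, 0.4, -0.9]
finger_gap: 0.0
```

Call:
arm_command --pt "0 -20 0 0" --pt "0 -25 0 0" --pt "0 -25 0 0" --pt "0 -20 0 0" --pt "0 0 0 0" --pt "0 0 0 0" --pt "0 0 0 0" --pt "0 0 0 0"

```text
t: 33.65
eef_pos: [0.4716, 0.0023, 0.2206]
orientation: [-2.912, 1.57, 1.801]
wrist_force: [0.1, -0.4, 0.7]
finger_gap: 0.0001
```

```bash
python3 - <<'E'
from h import *
plan(None)
snap('top','t6');snap('wrist','w6');snap('scene','s6')
for n,f in [('wrist','w6'),('scene','s6')]:
    p,X,d=cloud(n,f); hsv=cv2.cvtColor(p,cv2.COLOR_RGB2HSV); z=X[...,2]
    m=((hsv[...,0]<5)|(hsv[...,0]>174))&(hsv[...,1]>110)&(hsv[...,2]>40)&(abs(X[...,0]-.56)<.05)&(abs(X[...,1])<.05)&(z>.1)&(z<.16)
    P=X[m]
    if len(P)>20: print(n,'cap z',len(P),np.percentile(P[:,2],[5,50,80,95]).round(4))
p,X,d=cloud('top','t6');z=X[...,2]
_,X0,d0=cloud('top','top0');z0=X0[...,2]
for nm,u0,u1,v0,v1,a,b in [('stone',225,280,110,150,.02,.1),('mug',325,385,85,140,.03,.1),('booksL',80,150,170,255,.02,.1),('posttop',330,460,140,260,.12,.14)]:
    r=[]
    for Y in (X0,X):
        y=Y[v0:v1,u0:u1].reshape(-1,3); y=y[(y[:,2]>a)&(y[:,2]<b)]; r.append((len(y),rect(y)))
    print(nm,r)
E
```

```text
t 33.65 pos [0.4716 0.0023 0.2206] gap 0.0001 F [ 0.09 -0.37  0.69]
R [[-0.0, 1.0, 0.001], [0.0, 0.001, -1.0], [-1.0, -0.0, -0.0]]
z heading deg -89.95
wrist cap z 2033 [0.1211 0.1223 0.1229 0.1234]
scene cap z 208 [0.1096 0.1221 0.1235 0.1244]
stone [(1103, (array([688.3,   2.1]), array([110.3,  60.6]), 74.63)), (0, (array([0., 0.]), array([0., 0.]), 0.0))]
mug [(978, (array([ 715. , -254.1]), array([103.8,  80.6]), 40.61)), (974, (array([ 714.8, -254.3]), array([103.6,  80.5]), 41.08))]
booksL [(3022, (array([486.5, 340.8]), array([149.8, 116.2]), 14.96)), (3013, (array([486.3, 340. ]), array([149.5, 114.1]), 15.14))]
posttop [(0, (array([0., 0.]), array([0., 0.]), 0.0)), (225, (array([ 478.5, -312.8]), array([30.7, 30.5]), 89.88))]
```

View pics/t6.png

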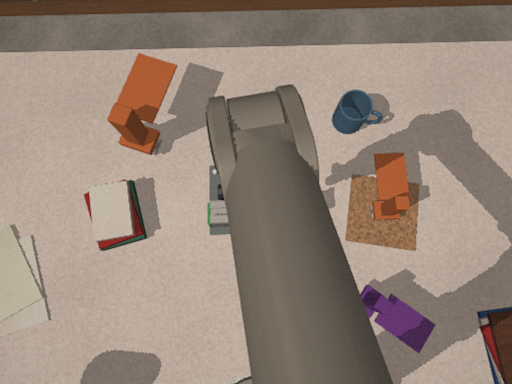

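```bash
python3 - <<'E'
from h import *
for f in ('scene0','s6'):
    _,X,d=cloud('scene',f); m=(abs(X[...,0]-.688)<.07)&(abs(X[...,1]-.002)<.08)&(X[...,2]>.02)&(X[...,2]<.1); print(m.sum(),rect(X[m]))
print(ctrl.finish_job())
E
```

```text
982 (array([689.2,   1.9]), array([110.3,  60.3]), 76.07)
980 (array([689.3,   1.6]), array([111.3,  60.2]), 75.78)
the job is handed in; nothing more can be done
None
```

I took the guard off the station, stood it on the cork mat and gave the stone one gentle puff. I then handed the job in at about 34 s; no verdict is reported.

- **Guard:** I slid the small orange guard out over the green open end at track height. It now stands upright and released on the mat, about 4 mm from the mat's centre, with its post top at 0.130 m.
- **Cap:** I pressed it down in small steps until it met its stop at about 12 mm. The highest wrist force I read was about 16 N. Afterwards the cap's top measured 0.123 m, the same as before the press.
- **Stone, mug and books:** The stone and mug measured within 0.5 mm of where they started. The book pile left of the station was within 1 mm. I didn't re-measure the other pile, at the edge of the view, but the arm never went near it after leaving its start pose.
- **Robot:** It ended clear of everything, with the wrist force near zero.

In the last top view the arm hid the stone, so I checked it from the scene camera instead. No other check failed or disagreed.

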